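# Stand the assembly chart up on its kickstand

## Robot

A 6-joint arm with a two-finger parallel gripper is mounted at the origin on the work surface. World frame = base frame: x ahead of the robot, y to its left, z up, the work surface at z = 0. Lengths are in m, angles in rad, forces in N, time in s.
With the tool pointing down it reaches from about 0.35 to 0.925 m from the base axis. Payload 6.4 kg.
Tool frame: the origin (TCP) lies midway between the tips of the shut fingers; the grasp point (between the pads) lies 19 mm behind it; z points along the fingers, y is the line along which they close (so a half turn about z gives the same grasp; the last joint's range is limited). The gripper opens to 94 mm and grips with 3 to 60 N. Pads are 16 mm wide; open, the fingers measure 119 mm over their backs; the gripper's body (75 mm by 177 mm) begins 78 mm behind the grasp point.
Start: joints at [1.14, 0.245, 1.558, -0, 1.339, -0.174], TCP at [0.165, 0.629, 0.205] pointing down, gripper open.
Joint ranges: [-3.13, 3.13], [-1.02, 2.26], [0.13, 2.54], [-0.95, 4.09], [0.21, 2.88], [-2.74, 2.74]. Speed limits (rad/s): [2.57, 2.57, 3.14, 3.14, 3.14, 3.14].

## Interface

Orientations are given as a 3x3 rotation matrix whose columns are the frame's x, y, z axes.
In Python, from rig import manip gives the robot as it stands. The module is installed in compiled form; this text tells all that it offers.
- The arm moves only by the shell command python3 -m handwheel 'ROWS' [OPENING] [FORCE]. ROWS is JSON, a list of rows, each a list of 4 numbers: the shift along the tool's x, y, z in cm, then the turn about the tool's z in degrees. In form: [[tx, ty, tz, twist], ...]. A call has 1 to 5 rows; each row is the pose to reach, as a shift and turn from the pose commanded when the call began, along the tool's axes at that moment; what a row does not reach only later rows make up. A row lasts 1/10 s, in which the tool goes at most 50 mm and 8.59 degrees, less where a joint would pass 70% of its speed; a pose out of reach is approached as far as the arm can. A call with a gripper value outside its range is refused whole. OPENING is the closure, from -1 (fully open) to 1 (shut), so that 0 is half open, set as the call begins (- or left out, the last holds). The fingers move at their own pace and stop on an object; FORCE is the grip in N (left out, the last holds). Time passes only in rows, so rows that repeat a pose let the fingers close. It gives the time, the measured TCP pose, the force, the opening and the grip force at its end, in the units of the state.
- manip.state(): the state, without advancing time (a new reading comes with each control period).
- manip.grab_frame(name): name is "scene" or "top" or "wrist"; returns a dict with "frame" (400x640x3 uint8, red, green, blue), "depth" (400x640 float32, m along the optical axis (not along the pixel's ray), 0 where there is no reading), "fovy" (degrees; the focal length in pixels is half the picture's height over the tangent of half this angle, whatever the lens; pixels are square), "cx", "cy" (the principal point, pixels), "pose" (4x4, takes a point from camera to world coordinates); the wrist camera has in their place "tool_from_camera" (4x4, takes a point from camera to tool coordinates, whose origin is the TCP and whose axes are the flange's). Camera axes: x right, y down, z forward; pixel columns grow to the right and rows downward; lengths in m; the calibration is good to about 2 mm. The wrist camera is an equidistant fisheye: a pixel r from the principal point sees the ray r / f radians off the axis. A picture is of the moment at which its call begins: read the wrist's pose just before it.
- manip.finish_job(): hands the job in; it is judged then, once.
The state is a dict: "clock": time; "qpos": joint angles; "joint_vel": joint speeds; "joint_efforts": joint torques, N m; "tool_pos": TCP position; "ee_rot": TCP orientation; "wrist_force": force on the tool from outside, world axes, zero at the start; "moment": the same for the moment, N m; "grip_width": opening from 0.0 (shut) to 1.0 (fully open); "grip_force": force on a finger pad.
Only numpy, scipy, OpenCV 4.12 (cv2) and the standard library are available. Lean on these libraries where they do the work, as an engineer would, in place of code of your own. Each camera call takes 0.05 s, during which the arm holds its last target. There are 200 camera calls.

## Task

On this drone-assembly bench, find the chart board that has a folding leg on its back; swing the leg all the way out (square to the board) while the board still stands in its rack. Then lift the board out, by the grip on its top edge if you like, and stand it upright on its leg in the middle of the dark mat, square with the mat, picture side towards the robot and leg towards the far side of the bench, and let go.

Things in the scene. Friction and masses are not known exactly. Their poses are not given: they have to be found in the camera images.
- chart: Plywood board 160 mm wide (y), 120 tall, 8 thick, 0.2 kg, leans 12 deg back (top to +x) in a slotted rack. Origin: middle of its lower back edge, 14 above bench. z up, x out of its back, roughly away from robot. Lifts straight up; rack rises 55 over origin at the board's ends only. Wooden grip on top edge: 30 wide (y), 14 thick, z 117 to 152, middle at (25, 0, 136). Not the bare windowed plate.
- leg (a joint): Leg hinge, rad: 0 folded flat on the board's back, 1.571 fully out, square to it (stop). Starts ajar (0.35 to 0.65), stays where left; 0.6 N at the post moves it. Hinge line passes through (6, -15, -1) mm of the chart frame, along (0.208, 0, 0.978), parallel to the leaning board. Folded, the leg points to chart +y; it swings out to chart +x.
- leg_post (a point): Grasp point on the round wooden dowel (12 diameter, parallel to the board) at the leg's free end, 66 mm from the hinge line; moves with the leg. The dowel's top part spins freely about its own axis. It is free for 22 above and 22 below this point; below that is the leg's flat panel. About 104 above the chart origin. The dowel's lower end is the leg's foot.
- mat: Dark rubber mat fixed flat on the bench, 170 (x) by 230 (y) mm, 4 thick; origin in the middle of its underside, x roughly away from the robot. When the chart stands in the middle with its leg out, leaning 12 deg as in the rack, its origin is at mat (-32, 0, 4) mm and its leg's foot near mat x +38.
Mind the look-alikes: they are no part of the job. What is shaped like the chart but blue or yellow is not meant.

How it is judged:
By the outcome, as a careful person would: the job done as asked, in the order asked, and still so for the second after the job is handed in, with the robot touching nothing.
It also fails if it takes over 54 s, if anything falls off the work surface, if the arm or the gripper's body presses on something with over 40 N, if the wrist force passes 120 N, or if a joint passes its speed limit or range.

## Working session

There is one attempt and no reset: what is moved stays moved. The work goes in short steps, Python scripts to look and compute and a shell command to move; the robot and the scene stay as the last step left them, time stands still between calls to the robot, and variables do not carry over. Pictures are saved under pics/ and viewed, at most 10 in all, crops included, and the job is handed in when it is done.

```bash
mkdir -p pics; cat > h.py <<'E'
import numpy as np, cv2
from rig import manip
def cloud(f):
    d=f["depth"];h,w=d.shape;fl=h/2/np.tan(np.radians(f["fovy"])/2)
    v,u=np.mgrid[:h,:w];P=np.stack([(u-f["cx"])/fl*d,(v-f["cy"])/fl*d,d],-1)
    T=f["pose"];W=P@T[:3,:3].T+T[:3,3];W[d<=0]=np.nan;return W
def grab(n,save=None):
    f=manip.grab_frame(n)
    if save: cv2.imwrite(f"pics/{save}.png",f["frame"][...,::-1])
    return f
E
python3 - <<'E'
from h import *
a=grab("scene","s1");b=grab("top","t1")
for n,f in(("s",a),("t",b)): np.savez(f"{n}1.npz",W=cloud(f),I=f["frame"]);print(f["pose"].round(3).tolist(),f["fovy"])
cv2.imwrite("pics/st1.png",cv2.resize(np.vstack([a["frame"],b["frame"]])[...,::-1],(480,600)))
s=manip.state();print(s["tool_pos"],s["ee_rot"],s["grip_width"],s["clock"])
E
```

```text
[[0.099, 0.667, -0.738, 1.313], [0.995, -0.066, 0.074, -0.026], [0.0, -0.742, -0.67, 0.821], [0.0, 0.0, 0.0, 1.0]] 53.32518987209462
[[0.017, -0.998, 0.063, 0.43], [-1.0, -0.018, -0.015, 0.066], [0.016, -0.063, -0.998, 1.295], [0.0, 0.0, 0.0, 1.0]] 42.81591934852845
[0.16486858 0.62819239 0.20448621] [[-9.67208201e-01  2.53983856e-01 -7.05111626e-04]
 [ 2.53984675e-01  9.67206981e-01 -1.56247874e-03]
 [ 2.85144513e-04 -1.69032979e-03 -9.99998531e-01]] 1.0033183134918098 0.1
```

View pics/s1.png

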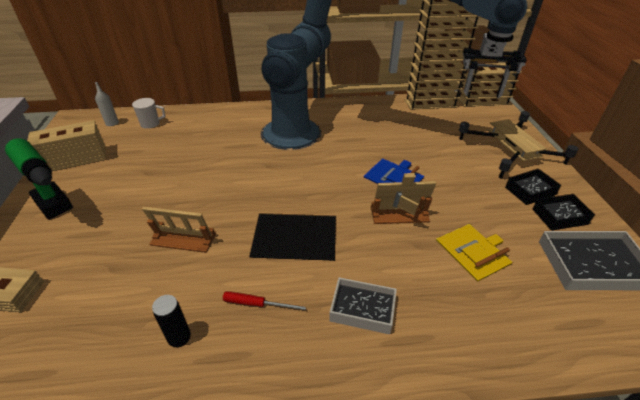

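View pics/t1.png

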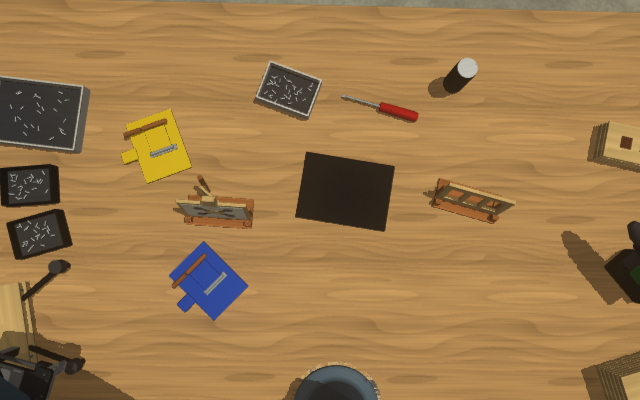

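Scene view: the candidates are the chart board at (403,200), with a grip and a brown dowel leg ajar, the windowed plate at (180,227), and flat blue and yellow copies at (393,172) and (475,250). In the top view the chart is at (215,208) and the mat is at (345,191). The natural-wood board with grip and leg at (403,200) fits the description. I'll confirm it in an enlarged crop while measuring.

```bash
cat > m.py <<'E'
from h import *
S=np.load("s1.npz");T=np.load("t1.npz")
c=np.hstack([cv2.resize(S["I"][165:235,360:445],(400,330),interpolation=2),cv2.resize(T["I"][165:240,165:265],(400,330),interpolation=2)])
cv2.imwrite("pics/c1.png",c[...,::-1])
# mat
W=T["W"];I=T["I"].astype(int)
m=np.zeros(I.shape[:2],bool);m[140:240,285:405]=1;m&=(I.max(-1)<60)&(W[...,2]<.02)
r=cv2.minAreaRect(W[m][:,:2].astype(np.float32));print("mat",r,np.nanmedian(W[m][:,2]), "bench z",np.nanmedian(W[250:300,300:400,2]))
# chart pts
def box(W,sl): return W[sl].reshape(-1,3)
P=np.vstack([box(S["W"],np.s_[165:235,360:445]),box(W,np.s_[165:240,165:265])]);src=np.r_[np.zeros(70*85),np.ones(75*100)]
for i in(0,1):
  p=P[src==i];p=p[(p[:,2]>.035)&(p[:,2]<.25)];print(i,len(p),p.min(0).round(3),p.max(0).round(3))
  for z in np.arange(.03,.2,.015):
    q=p[(p[:,2]>z)&(p[:,2]<z+.015)]
    if len(q)>3: print(z.round(3),len(q),q.min(0).round(3),q.max(0).round(3),q.mean(0).round(3))
E
python3 m.py
```

```text
mat ((0.5423570871353149, -0.015998616814613342), (0.22800453007221222, 0.16816659271717072), 81.61000061035156) 0.003904179621784687 bench z -0.00030201342281466204
0 1642 [0.472 0.215 0.035] [0.562 0.38  0.171]
0.03 107 [0.474 0.216 0.035] [0.544 0.376 0.045] [0.495 0.289 0.041]
0.045 180 [0.472 0.216 0.045] [0.547 0.378 0.06 ] [0.499 0.299 0.053]
0.06 255 [0.475 0.215 0.06 ] [0.55  0.38  0.075] [0.499 0.296 0.068]
0.075 265 [0.481 0.218 0.075] [0.554 0.378 0.09 ] [0.501 0.3   0.083]
0.09 210 [0.483 0.218 0.09 ] [0.556 0.376 0.105] [0.498 0.3   0.097]
0.105 206 [0.487 0.218 0.105] [0.559 0.377 0.12 ] [0.501 0.298 0.112]
0.12 287 [0.489 0.218 0.12 ] [0.562 0.377 0.135] [0.503 0.299 0.128]
0.135 42 [0.494 0.239 0.135] [0.509 0.354 0.149] [0.505 0.294 0.142]
0.15 46 [0.497 0.282 0.15 ] [0.513 0.311 0.165] [0.509 0.295 0.158]
0.165 44 [0.498 0.282 0.165] [0.515 0.311 0.171] [0.506 0.296 0.168]
1 1228 [0.468 0.216 0.035] [0.562 0.378 0.171]
0.03 72 [0.468 0.216 0.035] [0.542 0.377 0.045] [0.478 0.293 0.04 ]
0.045 116 [0.47  0.217 0.045] [0.539 0.378 0.06 ] [0.48  0.296 0.052]
0.06 135 [0.472 0.216 0.06 ] [0.542 0.378 0.075] [0.486 0.292 0.067]
0.075 171 [0.477 0.218 0.075] [0.55  0.376 0.09 ] [0.499 0.305 0.082]
0.09 137 [0.48  0.218 0.09 ] [0.551 0.377 0.105] [0.49  0.298 0.097]
0.105 140 [0.484 0.218 0.105] [0.554 0.378 0.12 ] [0.495 0.297 0.113]
0.12 303 [0.488 0.219 0.12 ] [0.562 0.377 0.135] [0.501 0.3   0.129]
0.135 40 [0.491 0.225 0.135] [0.505 0.373 0.15 ] [0.495 0.295 0.14 ]
0.15 56 [0.494 0.282 0.151] [0.512 0.312 0.165] [0.501 0.295 0.16 ]
0.165 58 [0.498 0.283 0.165] [0.511 0.312 0.171] [0.505 0.297 0.167]
```

View pics/c1.png

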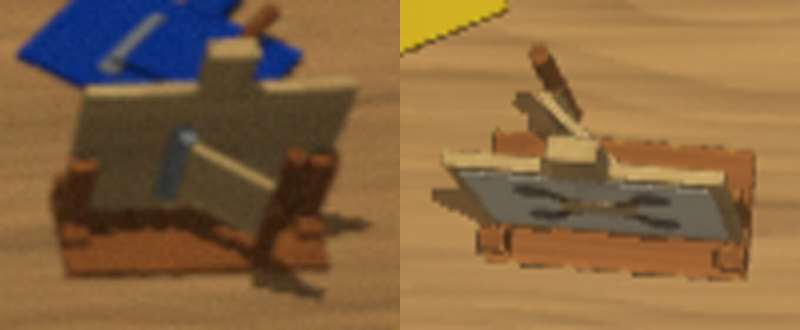

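The crop confirms it: plain wooden board with a grip on top at crop (230,65), a blue hinge strip at (178,160), and the leg with its dowel ajar to the far side. In the top half the drawing faces the robot and the dowel is at (555,80).

```bash
cat >> m.py <<'E'
print("----")
for i in(0,1):
  p=P[src==i];p=p[(p[:,2]>.035)&(p[:,2]<.25)]
  # plane fit of board (RANSAC) 
  rng=np.random.default_rng(0);best=None
  for _ in range(600):
    a=p[rng.choice(len(p),3,0)];n=np.cross(a[1]-a[0],a[2]-a[0]);n/=np.linalg.norm(n)+1e-12
    if n[0]<.85: continue
    k=abs((p-a[0])@n)<.0025
    if best is None or k.sum()>best.sum(): best=k
  q=p[best];c0=q.mean(0);n=np.linalg.svd(q-c0)[2][2];n*=np.sign(n[0])
  yaw=np.arctan2(n[1],n[0]);print(i,"plane",len(q),c0.round(4),n.round(3),"yaw",np.degrees(yaw),"tilt",np.degrees(np.arcsin(-n[2])))
  R=np.array([[np.cos(yaw),-np.sin(yaw)],[np.sin(yaw),np.cos(yaw)]])
  g=p[p[:,2]>.145];gc=(g[:,:2]@R);print(" grip in yaw axes",gc.min(0),gc.max(0),g[:,2].max())
  gl=p[(p[:,2]<.135)&(p[:,2]>.06)]@np.block([[R,np.zeros((2,1))],[0,0,1]])
  e=q@np.block([[R,np.zeros((2,1))],[0,0,1]]);print(" board y",np.percentile(e[:,1],[.5,99.5]))
  d=p[((p-c0)@n>.03)&(p[:,2]>.06)];
  for z in np.arange(.06,.14,.01):
    k=d[(d[:,2]>z)&(d[:,2]<z+.01)]
    if len(k)>1:
      far=k[(k-c0)@n>((k-c0)@n).max()-.012];print("  dowel",z.round(3),len(k),far.mean(0).round(4),k.min(0).round(3),k.max(0).round(3))
  # top edge
E
python3 m.py | sed -n '/----/,$p'
```

```text
----
0 plane 927 [0.4932 0.2945 0.0989] [ 0.974 -0.053 -0.218] yaw -3.1332947500995267 tilt 12.607181227428406
 grip in yaw axes [0.48074274 0.30938824] [0.49757583 0.33851973] 0.17088935338746492
 board y [0.24457728 0.40287523]
  dowel 0.06 27 [0.5452 0.3243 0.0643] [0.517 0.308 0.06 ] [0.55  0.333 0.07 ]
  dowel 0.07 31 [0.5478 0.3241 0.0754] [0.52  0.308 0.07 ] [0.551 0.329 0.08 ]
  dowel 0.08 31 [0.5498 0.3236 0.0858] [0.522 0.306 0.08 ] [0.554 0.33  0.089]
  dowel 0.09 7 [0.5537 0.3242 0.0948] [0.552 0.32  0.091] [0.555 0.329 0.099]
  dowel 0.1 13 [0.5547 0.3238 0.1043] [0.551 0.319 0.1  ] [0.558 0.331 0.109]
  dowel 0.11 11 [0.5569 0.3236 0.1153] [0.552 0.32  0.111] [0.559 0.33  0.12 ]
  dowel 0.12 19 [0.558  0.3247 0.1266] [0.551 0.319 0.122] [0.562 0.331 0.13 ]
  dowel 0.13 2 [0.5539 0.3238 0.1312] [0.554 0.322 0.131] [0.554 0.325 0.132]
1 plane 843 [0.4849 0.2971 0.0942] [ 0.972 -0.052 -0.227] yaw -3.051067109839568 tilt 13.13409105523328
 grip in yaw axes [0.47620245 0.30868333] [0.49573168 0.33862936] 0.17139865011005195
 board y [0.24427959 0.40277454]
  dowel 0.06 9 [0.5379 0.3239 0.0657] [0.526 0.32  0.06 ] [0.542 0.334 0.069]
  dowel 0.07 13 [0.5399 0.3251 0.0743] [0.52  0.318 0.07 ] [0.544 0.335 0.079]
  dowel 0.08 51 [0.5427 0.326  0.0831] [0.519 0.307 0.08 ] [0.55  0.334 0.09 ]
  dowel 0.09 6 [0.5457 0.3237 0.0961] [0.544 0.321 0.093] [0.549 0.328 0.099]
  dowel 0.1 9 [0.5481 0.3237 0.1059] [0.545 0.32  0.102] [0.552 0.329 0.109]
  dowel 0.11 8 [0.55   0.3242 0.1157] [0.547 0.32  0.111] [0.554 0.328 0.12 ]
  dowel 0.12 24 [0.5562 0.3253 0.125 ] [0.551 0.32  0.121] [0.562 0.331 0.13 ]
```

```bash
python3 -m handwheel '[[-4.5,-2,0,-2.5],[-9,-4,0,-5],[-13.5,-6,0,-7.5],[-18,-8,0,-10],[-22.5,-9.8,0,-11.6]]' 0
```

```text
clock: 0.6
tool_pos: [0.3588, 0.4751, 0.2051]
ee_rot: [[-0.999, 0.053, -0.0], [0.053, 0.999, -0.0], [0.0, -0.0, -1.0]]
wrist_force: [-0.4, -0.0, 0.1]
grip_width: 0.61
grip_force: 0.0
```

```bash
python3 -m handwheel '[[-4,-2.8,0,0],[-8,-5.6,0,0],[-12,-8.4,0,0],[-16,-11.2,0,0],[-20.1,-14,0,0]]'; python3 -m handwheel '[[0,0,0,0],[0,0,0,0]]'; python3 - <<'E'
from h import *
s=manip.state();print(s["tool_pos"],s["clock"])
b=grab("scene","s2");W=cloud(b)
cv2.imwrite("pics/c2.png",cv2.resize(b["frame"][100:240,330:530],(800,560),interpolation=2)[...,::-1])
E
```

```text
clock: 1.1
tool_pos: [0.5519, 0.3245, 0.205]
ee_rot: [[-0.999, 0.054, -0.001], [0.054, 0.999, -0.0], [0.001, -0.0, -1.0]]
wrist_force: [0.0, 0.2, -0.0]
grip_width: 0.498
grip_force: 0.0
clock: 1.3
tool_pos: [0.5511, 0.3253, 0.2047]
ee_rot: [[-0.998, 0.056, -0.001], [0.056, 0.998, -0.0], [0.001, -0.0, -1.0]]
wrist_force: [-0.6, 0.2, -0.7]
grip_width: 0.497
grip_force: 0.0
[0.55112357 0.32525484 0.20470683] 1.3
```

View pics/c2.png

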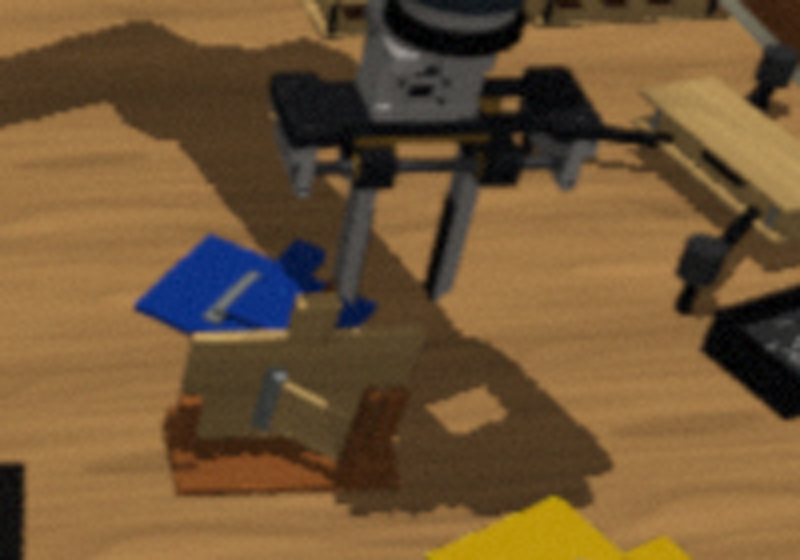

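The gripper is centred over the dowel, whose top is at crop (390,392), with the fingers either side of it in y. Next I lower and close.

```bash
python3 -m handwheel '[[0,0,4,0],[0,0,8,0],[0,0,10.6,0],[0,0,10.6,0],[0,0,10.6,0]]'; python3 -m handwheel '[[0,0,0,0],[0,0,0,0],[0,0,0,0],[0,0,0,0],[0,0,0,0]]' 1 5
```

```text
clock: 1.85
tool_pos: [0.5502, 0.3271, 0.1]
ee_rot: [[-0.999, 0.053, -0.0], [0.053, 0.999, 0.0], [0.0, 0.0, -1.0]]
wrist_force: [0.4, -0.0, 0.9]
grip_width: 0.502
grip_force: 0.0
clock: 2.35
tool_pos: [0.5513, 0.3262, 0.1]
ee_rot: [[-0.999, 0.055, 0.001], [0.055, 0.999, 0.001], [-0.001, 0.001, -1.0]]
wrist_force: [0.6, -0.1, 1.6]
grip_width: 0.121
grip_force: 5.0
```

Gripped at 11.4 mm, which matches the 12 mm dowel. Now I swing it along the arc.

```bash
python3 -m handwheel '[[-0.35,-0.38,0,0],[-0.7,-0.77,0,0],[-1,-1.2,0,0],[-1.27,-1.65,0,0],[-1.27,-1.65,0,0]]'; python3 -m handwheel '[[-0.22,-0.47,0,0],[-0.42,-0.95,0,0],[-0.57,-1.45,0,0],[-0.69,-1.95,0,0],[-0.69,-1.95,0,0]]'
```

```text
clock: 2.85
tool_pos: [0.5621, 0.3077, 0.0984]
ee_rot: [[-0.998, 0.055, -0.003], [0.055, 0.998, -0.001], [0.003, -0.001, -1.0]]
wrist_force: [-3.3, -0.4, -2.3]
grip_width: 0.124
grip_force: 5.0
clock: 3.35
tool_pos: [0.5667, 0.2881, 0.0981]
ee_rot: [[-0.998, 0.055, -0.005], [0.055, 0.999, -0.001], [0.005, -0.001, -1.0]]
wrist_force: [-7.3, -1.1, -3.2]
grip_width: 0.129
grip_force: 5.0
```

```bash
python3 -m handwheel '[[0.3,-0.3,0,0],[0.3,-0.6,0,0],[0.3,-0.9,0,0],[0.3,-1.1,0,0],[0.3,-1.1,0,0]]'; python3 -m handwheel '[[0.2,-0.2,0,0],[0.2,-0.4,0,0],[0.2,-0.4,0,0]]'
```

```text
clock: 3.85
tool_pos: [0.5656, 0.2779, 0.1]
ee_rot: [[-0.999, 0.055, 0.001], [0.055, 0.999, 0.0], [-0.001, 0.0, -1.0]]
wrist_force: [-0.6, 1.0, -1.1]
grip_width: 0.127
grip_force: 5.0
clock: 4.15
tool_pos: [0.563, 0.2742, 0.0997]
ee_rot: [[-0.999, 0.054, 0.001], [0.054, 0.999, 0.0], [-0.001, 0.0, -1.0]]
wrist_force: [0.2, 0.4, -1.9]
grip_width: 0.121
grip_force: 5.0
```

```bash
python3 -m handwheel '[[0,-0.2,0,0],[0,-0.3,0,0],[0,-0.3,0,0],[0,-0.3,0,0]]'; python3 -m handwheel '[[0,-0.2,0,0],[0,-0.3,0,0],[0,-0.3,0,0],[0,-0.3,0,0]]'
```

```text
clock: 4.55
tool_pos: [0.5628, 0.2713, 0.0996]
ee_rot: [[-0.999, 0.054, 0.001], [0.054, 0.999, -0.0], [-0.001, -0.0, -1.0]]
wrist_force: [0.1, 0.1, -0.2]
grip_width: 0.123
grip_force: 5.0
clock: 4.95
tool_pos: [0.5625, 0.2682, 0.0995]
ee_rot: [[-0.999, 0.054, 0.0], [0.054, 0.999, -0.0], [-0.0, -0.0, -1.0]]
wrist_force: [0.5, -0.2, 0.3]
grip_width: 0.128
grip_force: 5.0
```

```bash
python3 - <<'E'
from h import *
b=grab("scene","s3");t=grab("top","t3")
np.savez("s3.npz",W=cloud(b),I=b["frame"]);np.savez("t3.npz",W=cloud(t),I=t["frame"])
cv2.imwrite("pics/c3.png",np.hstack([cv2.resize(b["frame"][140:235,350:445],(400,400),interpolation=2),cv2.resize(t["frame"][165:240,170:245],(400,400),interpolation=2)])[...,::-1])
for W,sl in((cloud(b),np.s_[165:235,360:445]),(cloud(t),np.s_[165:240,165:265])):
  p=W[sl].reshape(-1,3);p=p[(p[:,2]>.06)&(p[:,2]<.15)&(p[:,0]<.52)];print(len(p))
  q=p[(p[:,2]>.118)&(p[:,2]<.15)];print(np.degrees(np.arctan(-np.polyfit(q[:,1],q[:,0],1)[0])),q.mean(0),np.percentile(q[:,1],[1,99]))
E
```

```text
673
-4.023145217299832 [0.49488815 0.28826832 0.12470005] [0.21119089 0.36845014]
57
-15.576891447460719 [0.48779315 0.21441446 0.12922243] [0.21074388 0.21889671]
```

View pics/c3.png

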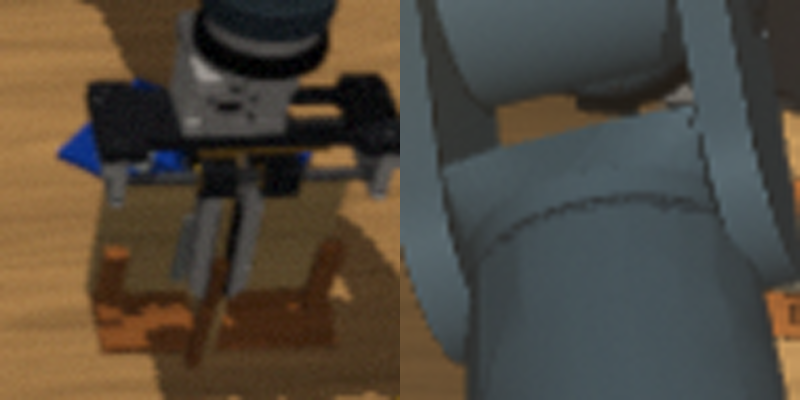

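The board as a whole slid about 8 mm in y (its edges went from .218/.377 to .211/.369), so the leg is at its stop. In the crop the leg points straight at the camera at (210,310). I'll release, rise, and verify.

```bash
python3 -m handwheel '[[0,0,0,0],[0,0,0,0],[0,0,0,0]]' 0.4; python3 -m handwheel '[[0,0,4,0],[0,0,-4,0],[0,0,-8,0],[0,0,-11,0],[0,0,-11,0]]' | head -2
```

```text
clock: 5.35
tool_pos: [0.5622, 0.2683, 0.0993]
ee_rot: [[-0.999, 0.054, -0.0], [0.054, 0.999, -0.0], [0.0, -0.0, -1.0]]
wrist_force: [-0.4, 0.5, -0.9]
grip_width: 0.298
grip_force: 0.0
clock: 5.85
tool_pos: [0.5668, 0.2697, 0.2187]
```

My first row there was a typo that dipped the fingers 4 cm before they rose. I'll check that nothing was disturbed.

```bash
python3 - <<'E'
from h import *
s=manip.state();print(s["tool_pos"],s["wrist_force"])
b=grab("scene","s4");W=cloud(b)
cv2.imwrite("pics/c4.png",cv2.resize(b["frame"][140:240,350:470],(720,600),interpolation=2)[...,::-1])
p=W[150:240,355:445].reshape(-1,3);p=p[(p[:,2]>.035)&(p[:,2]<.18)]
rng=np.random.default_rng(0);best=None
for _ in range(800):
    a=p[rng.choice(len(p),3,0)];n=np.cross(a[1]-a[0],a[2]-a[0]);n/=np.linalg.norm(n)+1e-12
    if n[0]<.85: continue
    k=abs((p-a[0])@n)<.0025
    if best is None or k.sum()>best.sum(): best=k
q=p[best];c0=q.mean(0);n=np.linalg.svd(q-c0)[2][2];n*=np.sign(n[0])
yaw=np.arctan2(n[1],n[0]);ex=np.array([np.cos(yaw),np.sin(yaw)]);ey=np.array([-ex[1],ex[0]])
print(len(q),c0,n,"yaw",np.degrees(yaw),"tilt",np.degrees(np.arcsin(-n[2])))
print("board y'",np.percentile(q[:,:2]@ey,[.5,99.5]), "c0 x'",c0[:2]@ex)
g=p[(p[:,2]>.148)&(p[:,2]<.175)&(p[:,0]<.53)];print("grip",len(g),(g[:,:2]@ex).min(),(g[:,:2]@ex).max(),(g[:,:2]@ey).min(),(g[:,:2]@ey).max(),g[:,2].max())
d=p[((p-c0)@n>.015)&(p[:,2]<.14)&(p[:,2]>.05)]
dd=(d-c0)@n;yy=d[:,:2]@ey
for a in np.arange(.015,.085,.01):
  k=(dd>a)&(dd<a+.01)
  if k.any(): print(a.round(3),k.sum(),yy[k].mean().round(4),yy[k].min().round(4),yy[k].max().round(4),d[k,2].min().round(3),d[k,2].max().round(3))
E
```

```text
[0.5668337  0.26970604 0.21869321] [ 0.93249828 -0.03686514  0.10303407]
1028 [0.49275819 0.29222338 0.0933804 ] [ 0.96163063 -0.05238556 -0.26929962] yaw -3.118149395241262 tilt 15.62259454373982
board y' [0.23687253 0.39471458] c0 x' 0.47613313739662555
grip 86 0.48401955740451186 0.5007667136043764 0.3015330589961395 0.33045780582588913 0.17012188788409488
0.015 18 0.3005 0.2983 0.3047 0.054 0.092
0.025 20 0.3008 0.2989 0.3058 0.053 0.088
0.035 12 0.3012 0.2996 0.3059 0.053 0.084
0.055 1 0.306 0.306 0.306 0.078 0.078
0.065 48 0.2948 0.2884 0.3063 0.051 0.123
0.075 45 0.2952 0.29 0.3044 0.05 0.12
```

View pics/c4.png

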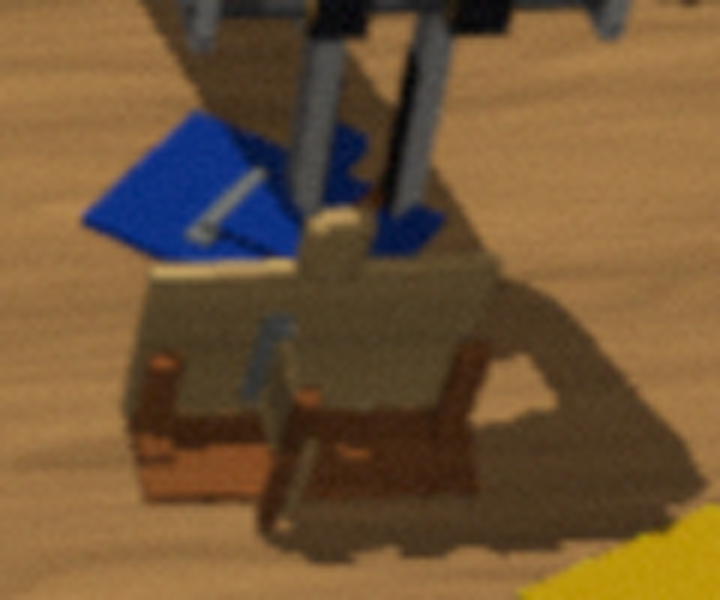

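The board is upright in the rack, the grip is at crop (335,245), and the leg (hinge at (270,345), dowel near (280,480)) stands square: the panel's y is constant (.3005–.301) along its length. Next I grasp the grip.

```bash
python3 -m handwheel '[[3,0.8,0,0],[6.1,1.6,0,0],[6.1,1.6,0,0],[6.1,1.6,0,0],[6.1,1.6,0,0]]' 0; python3 -m handwheel '[[0,0,3,0],[0,0,6,0],[0,0,8,0],[0,0,8,0],[0,0,8,0]]'
```

```text
clock: 6.4
tool_pos: [0.5028, 0.2872, 0.2088]
ee_rot: [[-0.998, 0.055, -0.001], [0.055, 0.998, -0.0], [0.001, -0.0, -1.0]]
wrist_force: [-0.4, 0.3, 0.2]
grip_width: 0.502
grip_force: 0.0
clock: 6.9
tool_pos: [0.5039, 0.2871, 0.1308]
ee_rot: [[-0.998, 0.055, 0.001], [0.055, 0.998, -0.0], [-0.001, -0.0, -1.0]]
wrist_force: [-2.7, -1.8, 8.4]
grip_width: 0.5
grip_force: 4.1
```

```bash
python3 -m handwheel '[[-0.2,0.1,-0.5,0],[-0.2,0.1,-1,0],[-0.2,0.1,-1,0]]'; python3 -m handwheel '[[0,0,0,0],[0,0,0,0],[0,0,0,0],[0,0,0,0],[0,0,0,0]]' 1 40
```

```text
clock: 7.2
tool_pos: [0.5053, 0.2885, 0.1401]
ee_rot: [[-0.998, 0.055, 0.001], [0.055, 0.998, 0.0], [-0.001, 0.0, -1.0]]
wrist_force: [0.1, -0.3, -0.4]
grip_width: 0.5
grip_force: 0.0
clock: 7.7
tool_pos: [0.5045, 0.289, 0.1396]
ee_rot: [[-0.999, 0.054, 0.001], [0.054, 0.999, 0.001], [-0.0, 0.001, -1.0]]
wrist_force: [0.0, 2.4, 1.3]
grip_width: 0.319
grip_force: 40.0
```

Grip width is 30 mm as given. Lift.

```bash
python3 -m handwheel '[[0,0,-1,0],[0,0,-3,0],[0,0,-5,0],[0,0,-7,0],[0,0,-9,0]]'; python3 -m handwheel '[[0,0,-2,0],[0,0,-3,0],[0,0,-3,0],[0,0,-3,0],[0,0,-3,0]]'; python3 - <<'E'
from h import *
b=grab("scene","s5");W=cloud(b);np.savez("s5.npz",W=W,I=b["frame"])
cv2.imwrite("pics/c5.png",cv2.resize(b["frame"][110:240,340:500],(800,600),interpolation=2)[...,::-1])
E
```

```text
clock: 8.2
tool_pos: [0.5038, 0.2878, 0.2301]
ee_rot: [[-0.999, 0.054, -0.002], [0.054, 0.999, -0.002], [0.002, -0.002, -1.0]]
wrist_force: [-0.2, -0.1, -2.4]
grip_width: 0.315
grip_force: 40.0
clock: 8.7
tool_pos: [0.5036, 0.2881, 0.2578]
ee_rot: [[-0.999, 0.054, -0.003], [0.054, 0.999, -0.001], [0.003, -0.001, -1.0]]
wrist_force: [0.9, 0.0, -1.9]
grip_width: 0.317
grip_force: 40.0
```

View pics/c5.png

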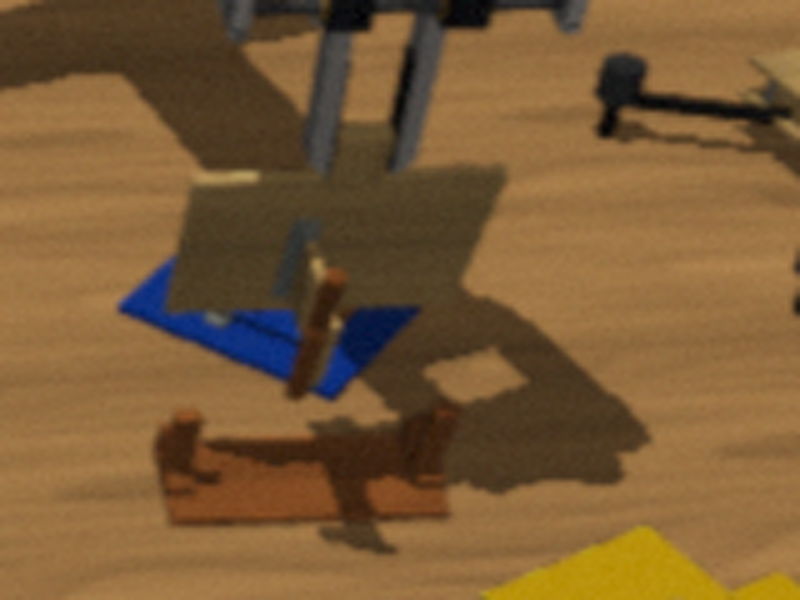

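The board hangs clear with its leg square out (dowel at crop (320,330)) and the rack is empty. Now I measure the hang.

```bash
cat > hang.py <<'E'
from h import *
import sys
def hang(W,sl,zmin,tcp):
  p=W[sl].reshape(-1,3);p=p[np.isfinite(p[:,0])]
  p=p[(p[:,2]>zmin)&(p[:,2]<tcp[2]-.008)&(abs(p[:,0]-tcp[0])<.12)&(abs(p[:,1]-tcp[1])<.1)]
  rng=np.random.default_rng(0);best=None
  for _ in range(1500):
    a=p[rng.choice(len(p),3,0)];n=np.cross(a[1]-a[0],a[2]-a[0]);n/=np.linalg.norm(n)+1e-12
    if abs(n[0])<.85: continue
    k=abs((p-a[0])@n)<.002
    if best is None or k.sum()>best.sum(): best=k
  q=p[best];c0=q.mean(0);n=np.linalg.svd(q-c0)[2][2];n*=np.sign(n[0])
  yaw=np.arctan2(n[1],n[0]);ex=np.array([np.cos(yaw),np.sin(yaw)]);ey=np.array([-ex[1],ex[0]])
  print(len(q),"yaw",np.degrees(yaw),"tilt",np.degrees(np.arcsin(-n[2])))
  y=q[:,:2]@ey;z=q[:,2];x=q[:,:2]@ex
  print("y'",np.percentile(y,[.5,99.5]),"z",np.percentile(z,[.5,99.5]),"tcp'",tcp[:2]@ex,tcp[:2]@ey,tcp[2])
  zb=np.percentile(z,.5);print("bottom x'",(x[z<zb+.006]).mean(),"zb",zb,"n",(z<zb+.006).sum())
  print("roll: bottom z left/right",[np.percentile(z[(y>a)&(y<a+.03)],2).round(4) for a in np.percentile(y,[1,99])-[0,.03]])
  d=p[((p-c0)@n>.055)];print("dowel",len(d),"zmin",d[:,2].min(),"zmax",d[:,2].max(),"y'",(d[:,:2]@ey).mean(),"foot x'",(d[d[:,2]<d[:,2].min()+.01][:,:2]@ex).mean())
E
python3 - <<'E'
from hang import *
hang(np.load("s5.npz")["W"],np.s_[100:240,330:480],.11,np.array([.5036,.2881,.2578]))
E
```

```text
1370 yaw -3.0094207826470467 tilt 15.388449983576145
y' [0.23336549 0.39204022] z [0.13495257 0.24941141] tcp' 0.4877801989593454 0.3141417633858662 0.2578
bottom x' 0.45572102796598335 zb 0.13495256524161658 n 62
roll: bottom z left/right [np.float64(0.1362), np.float64(0.1373)]
dowel 170 zmin 0.13325234322921187 zmax 0.24152822109374705 y' 0.29161496675729864 foot x' 0.5343902098904223
```

```bash
python3 -m handwheel '[[-0.2,-1.5,0,0.2],[-0.6,-4,0,0.8],[-1.1,-7,0,1.4],[-1.6,-10,0,2],[-2.1,-13,0,2.6]]' | sed -n 2p; python3 -m handwheel '[[-0.5,-3,0,0.6],[-1,-6,0,1.2],[-1.5,-9,0,1.8],[-2,-12,0,2.3],[-2.5,-14.5,0,2.6]]' | sed -n 2p;  python3 -m handwheel '[[-0.1,-1,0,0],[-0.2,-1.5,0,0.1],[-0.2,-1.5,0,0.1],[-0.2,-1.5,0,0.1],[-0.2,-1.5,0,0.1]]'
```

```text
tool_pos: [0.518, 0.1555, 0.259]
tool_pos: [0.5281, 0.0084, 0.259]
clock: 10.25
tool_pos: [0.5285, -0.0034, 0.2595]
ee_rot: [[-0.989, 0.145, -0.0], [0.145, 0.989, 0.0], [0.0, 0.0, -1.0]]
wrist_force: [0.6, 0.0, -1.8]
grip_width: 0.316
grip_force: 40.0
```

```bash
python3 -m handwheel '[[-0.5,-0.5,1,0],[-0.9,-0.9,4,0],[-0.9,-0.9,7,0],[-0.9,-0.9,10,0],[-0.9,-0.9,11.7,0]]'|sed -n 2p; python3 -m handwheel '[[0,0,0,0],[0,0,0,0],[0,0,0,0]]'; python3 - <<'E'
from hang import *
t=manip.state()["tool_pos"];b=grab("scene","s6")
hang(cloud(b),np.s_[100:300,220:400],.012,t)
M=np.array([.5424,-.016]);a=np.radians(-8.4);ex=np.array([np.cos(a),np.sin(a)]);ey=np.array([-ex[1],ex[0]])
print("mat'",M@ex,M@ey)
E
```

```text
tool_pos: [0.5345, -0.0141, 0.1388]
clock: 11.05
tool_pos: [0.5372, -0.0147, 0.1439]
ee_rot: [[-0.989, 0.146, 0.003], [0.146, 0.989, -0.001], [-0.003, -0.0, -1.0]]
wrist_force: [0.6, -0.7, -2.3]
grip_width: 0.315
grip_force: 40.0
1215 yaw -8.235779842725282 tilt 14.863588621155882
y' [-0.01740404  0.14122985] z [0.02031566 0.13557989] tcp' 0.5338133534354348 0.06237379912570647 0.143888877792327
bottom x' 0.5020459087730939 zb 0.020315658087053667 n 44
roll: bottom z left/right [np.float64(0.0216), np.float64(0.023)]
dowel 160 zmin 0.019206920082902035 zmax 0.12704239942554685 y' 0.04342063177776896 foot x' 0.5813504993264472
mat' 0.5389186418561235 0.06340707736484426
```

```bash
python3 -m handwheel '[[0.1,0,0.5,0],[0.1,0,0.9,0],[0.1,0,1.2,0],[0.1,0,1.2,0]]'; python3 -m handwheel '[[0,0,0.1,0],[0,0,0.2,0],[0,0,0.2,0],[0,0,0.2,0]]' 1 10
```

```text
clock: 11.5
tool_pos: [0.536, -0.0144, 0.1327]
ee_rot: [[-0.989, 0.146, 0.001], [0.146, 0.989, -0.0], [-0.001, -0.0, -1.0]]
wrist_force: [-3.9, 2.3, 9.5]
grip_width: 0.315
grip_force: 40.0
clock: 11.9
tool_pos: [0.5368, -0.0145, 0.1318]
ee_rot: [[-0.989, 0.146, 0.003], [0.146, 0.989, -0.001], [-0.003, -0.0, -1.0]]
wrist_force: [-4.1, 2.7, 13.5]
grip_width: 0.321
grip_force: 10.0
```

```bash
python3 -m handwheel '[[0,0,-0.1,0],[0,0,-0.1,0],[0,0,-0.1,0]]' 1 4; python3 - <<'E'
from hang import *
t=manip.state()["tool_pos"];b=grab("scene","s7")
cv2.imwrite("pics/c7.png",cv2.resize(b["frame"][150:290,220:380],(686,600),interpolation=2)[...,::-1])
hang(cloud(b),np.s_[100:300,220:400],.012,t)
E
```

```text
clock: 12.2
tool_pos: [0.536, -0.0144, 0.1311]
ee_rot: [[-0.989, 0.146, 0.002], [0.146, 0.989, -0.0], [-0.002, 0.0, -1.0]]
wrist_force: [-2.0, 0.6, 5.9]
grip_width: 0.319
grip_force: 4.0
1107 yaw -10.128617071534206 tilt 14.46655517974744
y' [-0.00117385  0.15590528] z [0.0130346  0.12253258] tcp' 0.530200650705652 0.08004320080800284 0.1311281216014194
bottom x' 0.49935724836977663 zb 0.013034600067736017 n 56
roll: bottom z left/right [np.float64(0.0138), np.float64(0.0161)]
dowel 149 zmin 0.013329063221564352 zmax 0.11549894681332806 y' 0.06317197793826253 foot x' 0.5781603137430013
```

View pics/c7.png

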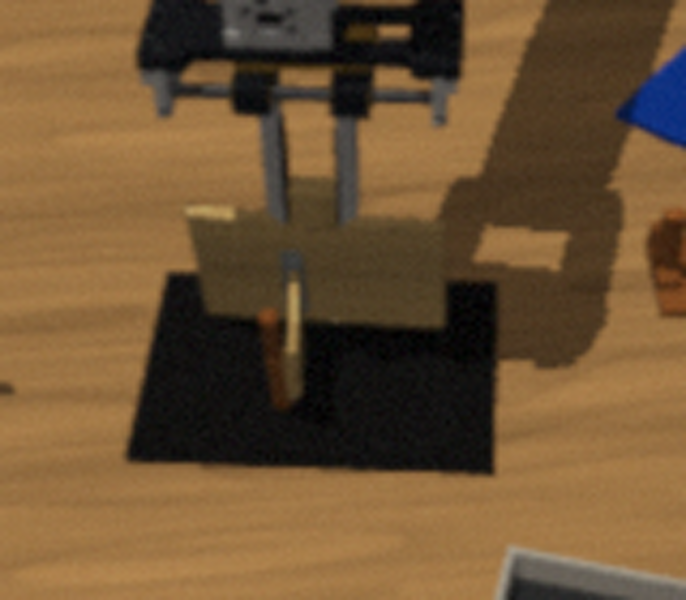

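```bash
python3 -m handwheel '[[0,0,-0.1,0],[0,0,-0.1,0],[0,0,-0.1,0]]' 1 3; python3 -m handwheel '[[0,0,0,0],[0,0,0,0],[0,0,0,0],[0,0,0,0]]' 0.15;  python3 - <<'E'
from hang import *
t=manip.state()["tool_pos"];b=grab("scene","s8")
np.savez("s8.npz",W=cloud(b),I=b["frame"])
hang(cloud(b),np.s_[100:300,220:400],.008,t)
E
```

```text
clock: 12.55
tool_pos: [0.5354, -0.0144, 0.1309]
ee_rot: [[-0.989, 0.146, 0.0], [0.146, 0.989, 0.0], [-0.0, 0.0, -1.0]]
wrist_force: [-1.8, 0.6, 4.1]
grip_width: 0.324
grip_force: 3.0
clock: 12.95
tool_pos: [0.535, -0.0144, 0.1302]
ee_rot: [[-0.989, 0.146, -0.0], [0.146, 0.989, 0.0], [0.0, -0.0, -1.0]]
wrist_force: [0.1, -0.4, 0.1]
grip_width: 0.428
grip_force: 0.0
1169 yaw -10.471991799801549 tilt 12.052477324518122
y' [0.00192196 0.15897786] z [0.00895963 0.12161024] tcp' 0.5287343488770608 0.08308635987843707 0.13015982024511796
bottom x' 0.49822672363460446 zb 0.0089596324720601 n 49
roll: bottom z left/right [np.float64(0.0101), np.float64(0.0117)]
dowel 184 zmin 0.008012900465365513 zmax 0.11686953356151097 y' 0.06962774349105906 foot x' 0.5924626499033029
```

```bash
python3 - <<'E'
from h import *
for nm,sl in(("s1.npz",np.s_[205:265,240:345]),):
  d=np.load(nm);W=d["W"][sl];I=d["I"][sl].astype(int);m=(I.max(-1)<60)&(W[...,2]<.02)
  print(cv2.minAreaRect(W[m][:,:2].astype(np.float32)),np.median(W[m][:,2]))
d=np.load("s8.npz");W=d["W"][150:300,220:400].reshape(-1,3)
# top edge of board, its back line & slices yaw per height
p=W[(abs(W[:,0]-.53)<.06)&(abs(W[:,1]+.015)<.1)]
for z in(.03,.05,.07,.09):
  q=p[(p[:,2]>z)&(p[:,2]<z+.02)&(p[:,0]<.5+z*.21+.03)]
  for _ in range(6):
    c=np.polyfit(q[:,1],q[:,0],1);r=q[:,0]-np.polyval(c,q[:,1]);q=q[abs(r)<max(.004,1.5*r.std())]
  print(z,len(q),np.degrees(np.arctan(c[0])),q[:,1].min(),q[:,1].max(),np.polyval(c,-.015))
E
```

```text
((0.5428168773651123, -0.015387102961540222), (0.22738546133041382, 0.17035050690174103), 82.09288787841797) 0.005091648342705424
0.03 208 10.259314678977256 -0.08935248033498629 0.0672420783681191 0.5101192020102537
0.05 214 10.562263150147444 -0.09041787239392994 0.0664418558894844 0.5143927297785693
0.07 229 10.33225748927672 -0.0917241300366146 0.06303404321684083 0.5187671851001635
0.09 263 10.431336040798238 -0.09224578938008879 0.062415435838596545 0.5229850820720128
```

```bash
python3 -m handwheel '[[0.3,0,0,0],[0.6,-0.2,0,0],[0.6,-0.2,0,0],[0.6,-0.2,0,0]]'|sed -n 2p; python3 -m handwheel '[[0,0,0,0],[0,0,0,0],[0,0,0,0],[0,0,0,0]]' 1 25; python3 -m handwheel '[[0,0,-0.7,0],[0,0,-1.3,0],[0,0,-1.3,0],[0,0,-1.3,0]]'; python3 - <<'E'
from hang import *
t=manip.state()["tool_pos"];b=grab("scene","s9")
hang(cloud(b),np.s_[100:300,220:400],.012,t)
E
```

```text
tool_pos: [0.5288, -0.0156, 0.1305]
clock: 13.8
tool_pos: [0.529, -0.0154, 0.1304]
ee_rot: [[-0.989, 0.146, -0.0], [0.146, 0.989, 0.0], [0.0, 0.0, -1.0]]
wrist_force: [-0.7, 1.4, -0.4]
grip_width: 0.318
grip_force: 24.8
clock: 14.2
tool_pos: [0.5291, -0.0156, 0.1438]
ee_rot: [[-0.989, 0.146, 0.001], [0.146, 0.989, -0.0], [-0.001, -0.0, -1.0]]
wrist_force: [-0.2, -0.2, -1.2]
grip_width: 0.32
grip_force: 24.8
1204 yaw -9.980567035272339 tilt 12.249684094148845
y' [-0.00349111  0.15422362] z [0.02067459 0.13500436] tcp' 0.5237481554770905 0.07637002278868936 0.14375795024214288
bottom x' 0.49837634624244764 zb 0.020674591246136416 n 62
roll: bottom z left/right [np.float64(0.0219), np.float64(0.0237)]
dowel 167 zmin 0.02076286716802589 zmax 0.13158976562368419 y' 0.06043079450783621 foot x' 0.5776788141951704
```

```bash
python3 -m handwheel '[[-0.4,0.15,0,-0.8],[-0.8,0.3,0,-1.7],[-0.8,0.3,0,-1.7],[-0.8,0.3,0,-1.7]]'|sed -n 2p; python3 -m handwheel '[[0,0,0.4,0],[0,0,0.8,0],[0,0,1.1,0],[0,0,1.25,0],[0,0,1.25,0]]'; python3 -m handwheel '[[0,0,0,0],[0,0,0,0]]'; python3 - <<'E'
from hang import *
t=manip.state()["tool_pos"];b=grab("scene","s10")
hang(cloud(b),np.s_[100:300,220:400],.008,t)
E
```

```text
tool_pos: [0.5374, -0.0137, 0.1433]
clock: 15.15
tool_pos: [0.5372, -0.0137, 0.1307]
ee_rot: [[-0.993, 0.117, -0.0], [0.117, 0.993, 0.0], [0.0, 0.0, -1.0]]
wrist_force: [0.0, -0.4, -1.7]
grip_width: 0.318
grip_force: 24.8
clock: 15.35
tool_pos: [0.5374, -0.0137, 0.131]
ee_rot: [[-0.993, 0.117, 0.0], [0.117, 0.993, -0.0], [-0.0, -0.0, -1.0]]
wrist_force: [0.1, -1.0, -1.0]
grip_width: 0.317
grip_force: 24.8
1194 yaw -8.145793462119412 tilt 12.191163364867208
y' [-0.01733257  0.1406495 ] z [0.00920143 0.12227091] tcp' 0.5338981744034662 0.06254947562791997 0.1310383483196901
bottom x' 0.5086494375886176 zb 0.009201429907519279 n 57
roll: bottom z left/right [np.float64(0.012), np.float64(0.0101)]
dowel 192 zmin 0.00802453134787029 zmax 0.11870130170888038 y' 0.05190845611007427 foot x' 0.5974120896876516
```

```bash
python3 -m handwheel '[[0,0,0.1,0],[0,0,0.1,0],[0,0,0.1,0]]' 1 10; python3 -m handwheel '[[0,0,0,0],[0,0,0,0],[0,0,0,0]]' 1 3; python3 -m handwheel '[[0,0,0,0],[0,0,0,0],[0,0,0,0],[0,0,0,0]]' 0.1; python3 - <<'E'
from hang import *
t=manip.state()["tool_pos"];b=grab("scene","s11")
hang(cloud(b),np.s_[100:300,220:400],.008,t)
E
```

```text
clock: 15.7
tool_pos: [0.5375, -0.0137, 0.1303]
ee_rot: [[-0.993, 0.117, 0.0], [0.117, 0.993, -0.0], [-0.0, -0.0, -1.0]]
wrist_force: [-0.5, 0.2, 0.7]
grip_width: 0.321
grip_force: 10.0
clock: 16.0
tool_pos: [0.5375, -0.0137, 0.1303]
ee_rot: [[-0.993, 0.117, 0.001], [0.117, 0.993, -0.0], [-0.001, -0.0, -1.0]]
wrist_force: [-0.5, 0.2, 1.6]
grip_width: 0.314
grip_force: 3.0
clock: 16.4
tool_pos: [0.5373, -0.0137, 0.1299]
ee_rot: [[-0.993, 0.117, -0.0], [0.117, 0.993, 0.0], [0.0, -0.0, -1.0]]
wrist_force: [0.1, 0.1, -0.7]
grip_width: 0.448
grip_force: 0.0
1214 yaw -6.881496477902342 tilt 12.102138275746228
y' [-0.02995961  0.12922483] z [0.00882381 0.12102539] tcp' 0.5350303204425786 0.05076582487067766 0.12987558587875775
bottom x' 0.5100186097259771 zb 0.008823805270730204 n 58
roll: bottom z left/right [np.float64(0.0097), np.float64(0.0105)]
dowel 184 zmin 0.008018729256579538 zmax 0.1183207574957088 y' 0.03911047345914379 foot x' 0.5980028384528348
```

Centred within 1 mm, square within about 1.5°, leaning 12.1°. Retreat straight up.

```bash
python3 -m handwheel '[[0,0,-1.5,0],[0,0,-4,0],[0,0,-7,0],[0,0,-10,0],[0,0,-12,0]]' 0.1|sed -n 2p; python3 -m handwheel '[[0,4,0,0],[0,9,0,0],[0,14,0,0],[0,19,0,0],[0,22,0,0]]'; python3 -m handwheel '[[0,0,0,0],[0,0,0,0],[0,0,0,0]]' | head -1; python3 - <<'E'
from hang import *
b=grab("scene","s12");t=grab("top")
hang(cloud(b),np.s_[100:300,220:400],.008,np.array([.5373,-.0137,.13]))
cv2.imwrite("pics/c12.png",np.hstack([cv2.resize(b["frame"][150:290,220:360],(400,400),interpolation=2),cv2.resize(t["frame"][140:250,285:395],(400,400),interpolation=2)])[...,::-1])
E
```

```text
tool_pos: [0.5382, -0.0139, 0.2539]
clock: 17.45
tool_pos: [0.563, 0.208, 0.2514]
ee_rot: [[-0.993, 0.115, 0.001], [0.115, 0.993, 0.001], [-0.001, 0.001, -1.0]]
wrist_force: [0.3, -1.0, 0.7]
grip_width: 0.454
grip_force: 0.0
clock: 17.75
1194 yaw -6.879416404889937 tilt 11.933292540551728
y' [-0.03000233  0.12920911] z [0.00943211 0.12145132] tcp' 0.5350726633972808 0.050756525540468785 0.13
bottom x' 0.5102387803246273 zb 0.009432109017891502 n 68
roll: bottom z left/right [np.float64(0.0103), np.float64(0.0118)]
dowel 183 zmin 0.008015842151557151 zmax 0.11889123985246108 y' 0.036953333551726315 foot x' 0.5986969781621287
```

View pics/c12.png

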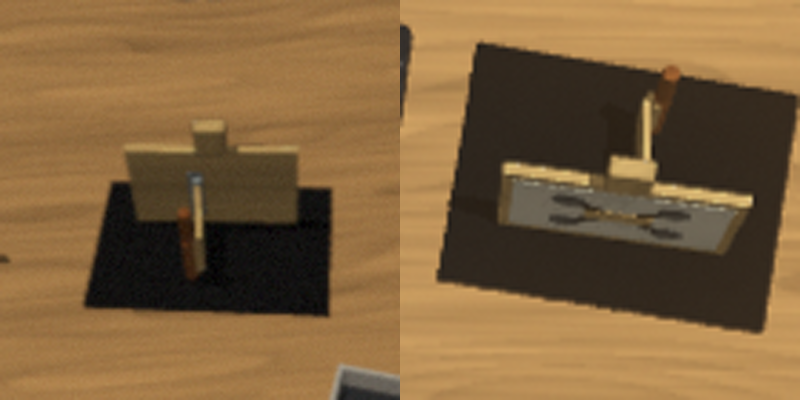

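The board stands on its leg in the middle of the mat. In the top crop the picture faces the robot at (620,215) and the leg points to the far side at (670,80). The robot is clear, so I'm handing in.

```bash
python3 -c "
from rig import manip
print(manip.finish_job())"
```

```text
the job is handed in; nothing more can be done
None
```

The job is handed in: the chart board stands by itself on its fully swung-out leg, centred on the mat to about 1 mm and square to within about 1.5°, picture towards the robot; it took two placings, and the first left it about 8 mm and 2° off.

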